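Fetch the sleeve box from between the cleaning supplies

TASK

The box of splice sleeves is hemmed in on the grey supply tray by the wipes tub and the alcohol dispenser. First move the tub and the dispenser out of the way so that both stand upright on the blue mat with the box still in its place, then fetch the box and lay it flat in the middle of the yellow mat, its long side along the mat's long side, and only then put the tub and the dispenser back upright exactly where each one stood at the start. Leave the other things on the table alone.

Things in the scene. Friction and masses are not known exactly. Their poses are not given: they have to be found in the camera images.
- tub_centre (a point): centre, half-way up, of the wipes tub: round pale tub with an orange facetted lid, 64 mm across, 72 mm tall, 0.15 kg, loose; z axis up. Starts on one of the tray's two dark round pads. Best gripped from above, high up round the lid
- dispenser_centre (a point): centre, half-way up, of the alcohol dispenser: white bottle with a square body 47 x 47 mm up to 53 mm above its underside, then a round neck and cap 37 mm across, 76 mm tall in all, 0.18 kg, loose; z axis up, x and y axes square to the flat sides of the body. Starts on the tray's other dark round pad. The pump on top is fixed
- sleeve_box_centre (a point): centre, half-way up, of the box of splice sleeves: light grey plastic box, 50 mm along its x axis, 74 mm along its y axis (its long side), 22 mm tall, 0.05 kg, loose and closed; grip it across the 50 mm. Starts in the middle of the supply tray with its long side along the tray's x axis, so that the tub and the dispenser stand 5 to 16 mm from its two long sides
- supply_tray: fixed grey tray, 150 mm along its x axis, 230 mm along its y axis, floor 4 mm thick, rim 4 mm wide and 12 mm high; origin at the centre of its underside on the table, z up. Two dark round pads (76 mm across, flush with the floor) lie at x = -20 mm, y = +62 and -62 mm; the tub stands on one and the dispenser on the other, each within a few mm of its middle
- side_mat: fixed blue mat with a white border line, the side area: 200 mm along its x axis, 110 mm along its y axis, 3 mm thick; origin at the centre of its underside, z up. It lies to the right of the tray, nearer to or farther from the robot than the yellow mat, its x axis roughly to the left
- job_mat: fixed yellow mat with a dark border line, where the box is to go: 130 mm along its x axis (its long side), 110 mm along its y axis, 3 mm thick; origin at the centre of its underside, z up. It lies to the right of the tray beside the blue mat, its x axis roughly to the left
- spool: bystander: white reel with yellow fibre lying flat in front of the tray, 68 mm across, 24 mm tall; origin at the centre of its underside
- tin: bystander: round grey tin lying flat in front of the tray, 62 mm across, 24 mm tall; origin at the centre of its underside
- red_pen: bystander: red pen-shaped tester lying behind the tray, 140 mm along its y axis, 20 mm wide, 22 mm tall; origin at the centre of its underside
Not all that is in view belongs to the job. Leave any purple look-alike of the part that bears sleeve_box_centre alone. There is more than one size of the part that bears dispenser_centre; the job needs the smaller.

How it is judged:
By the outcome, as a careful person would: the job done as asked, in the order asked, and still so for the second after the job is handed in, with the robot touching nothing.
It also fails if it takes over 112 s, if anything falls off the work surface, if the arm or the gripper's body presses on something with over 40 N, if the wrist force passes 120 N, or if a joint passes its speed limit or range.

ROBOT

A 6-joint arm with a two-finger parallel gripper is mounted at the origin on a cart in front of the work surface, level with it; the furniture and walls round the work are solid. World frame = base frame: x ahead of the robot, y to its left, z up, the work surface at z = 0. Lengths are in m, angles in rad, forces in N, time in s.
With the tool pointing down it reaches from about 0.3 to 0.85 m from the base axis. Payload 5.4 kg.
Tool frame: the origin (TCP) lies midway between the tips of the shut fingers; the grasp point (between the pads) lies 19 mm behind it; z points along the fingers, y is the line along which they close (so a half turn about z gives the same grasp; the last joint's range is limited). The gripper opens to 85 mm and grips with 20 to 120 N. Pads are 22 mm wide; open, the fingers measure 114 mm over their backs; the gripper's body (76 mm by 85 mm) begins 54 mm behind the grasp point. The pads swing forward as they close: fully open they stand 13 mm farther back than shut.
Start: joints at [-1.32, 0.158, 1.597, -0, 1.386, -0.21], TCP at [0.256, -0.515, 0.231] pointing down, gripper open.
Joint ranges: [-2.91, 2.91], [-0.94, 2.29], [0.18, 2.7], [-1.29, 4.43], [0.17, 2.64], [-3, 3]. Speed limits (rad/s): [2.57, 2.57, 3.14, 3.14, 3.14, 3.14].

INTERFACE

Orientations are given as a unit quaternion [w, x, y, z].
In Python, from cell import bot, effector, sensors, eyes, nets gives the robot as it stands. Calls block until the motion is done:
- bot.goto(position, orientation): joint-space move of the TCP to a pose.
- bot.line_to(position, max_speed=0.15, frame=None, guard=None): straight line of the TCP; frame=None keeps the orientation; max_speed is the mean speed in m/s. With guard (N) it stops when the force on the tool has changed by that much, and returns True; else False.
- bot.set_joints(angles): joint-space move.
- effector.command_gripper(opening): opening from 0.0 (shut) to 1.0 (fully open); the grip force is fixed at half the most; returns when the fingers have stopped.
- bot.wait(seconds).
- bot.inverse_kinematics(position, orientation): joint angles nearest the present ones, or None.
- sensors.state(): the state.
- eyes.read_camera(name): name is "side" or "top"; returns (picture, depth): 400x640x3 uint8, red, green, blue; 400x640 float32, m along the optical axis (not along the pixel's ray), 0 where there is no reading.
- eyes.camera_params(name): a dict with "vertical_fov" (degrees; the focal length in pixels is half the picture's height over the tangent of half this angle, whatever the lens; pixels are square), "cx", "cy" (the principal point, pixels), "k1" (the pictures are not rectified: a ray, as slopes to the right and down, at radius r is drawn at 1 + k1 r^2 times it, then the intrinsics apply), "R" (3x3) and "t" (3): a world point X has camera coordinates R X + t. Camera axes: x right, y down, z forward; pixel columns grow to the right and rows downward; lengths in m; the calibration is good to about 2 mm. A picture is of the moment at which its call begins. camera_params takes no time and is no camera call.
A pose or a line that the arm cannot do raises bot.MotionError and nothing moves.
- bot.hand_in(): hands the job in; it is judged then, once.
Trained networks look in the newest picture that a camera, given by its name, has taken for a name from the list of things; names that differ only in an ending like _2 or _b are one class to them, and where a whole thing is asked for, a point or a joint stands for the part that bears it (a point fixed in the world has none). Each returns a list of dicts, best first, with "confidence" (0 to 1); they miss things now and then, are a little off and sometimes report something else, mostly with a low value. They report only what shows in the picture. A call takes as long as a camera call. They do not tell look-alikes from the thing itself.
- nets.masks_of(camera, query): "pixels" (400x640 bool, what is visible of it).
- nets.spot_point(camera, query): "point" ([x, y, z] in m, in world coordinates, good to about 4 mm: a listed point, or the origin of a listed thing).
The state is a dict: "clock": time; "joints": joint angles; "qvel": joint speeds; "joint_efforts": joint torques, N m; "position": TCP position; "orientation": TCP orientation; "ft_force": force on the tool from outside, world axes, zero at the start; "moment": the same for the moment, N m; "width": opening from 0.0 (shut) to 1.0 (fully open); "grip_force": force on a finger pad.
Only numpy, scipy, OpenCV 4.12 (cv2) and the standard library are available. Lean on these libraries where they do the work, as an engineer would, in place of code of your own. Each camera call takes 0.05 s, during which the arm holds its last target. There are 200 camera calls.

## Working session

There is one attempt and no reset: what is moved stays moved. The work goes in short steps, each a Python script; the robot and the scene stay as the last script left them, time stands still between calls to the robot, and variables do not carry over. Pictures are saved under pics/ and viewed, at most 14 in all, crops included, and the job is handed in when it is done.

```bash
mkdir -p pics; ls
python3 - <<'E'
from cell import bot, effector, sensors, eyes, nets
import cv2, numpy as np
for c in ("top","side"):
    p,d=eyes.read_camera(c); cv2.imwrite(f"pics/{c}0.png",p[:,:,::-1]); np.savez(f"{c}0.npz",p=p,d=d)
    P=eyes.camera_params(c); print(c,{k:np.round(v,3).tolist() for k,v in P.items()})
    for q in "tub_centre dispenser_centre sleeve_box_centre supply_tray side_mat job_mat spool tin red_pen".split():
        print(q,[(np.round(r["point"],3).tolist(),round(r["confidence"],2)) for r in nets.spot_point(c,q)][:4])
print(sensors.state())
E
```

```text
pics
top {'vertical_fov': 50.3, 'cx': 314.095, 'cy': 202.212, 'k1': 0.027, 'R': [[0.012, -1.0, -0.017], [-0.997, -0.011, -0.083], [0.082, 0.018, -0.996]], 't': [0.005, 0.588, 1.096]}
tub_centre [([0.575, 0.086, 0.038], 0.66)]
dispenser_centre [([0.563, 0.214, 0.041], 0.81), ([0.452, -0.084, 0.057], 0.77)]
sleeve_box_centre [([0.589, 0.154, 0.011], 0.95), ([0.62, -0.078, 0.014], 0.95), ([0.563, 0.211, 0.038], 0.24)]
supply_tray [([0.591, 0.148, -0.0], 0.61)]
side_mat [([0.611, -0.269, 0.001], 0.88)]
job_mat [([0.466, -0.256, -0.001], 0.56)]
spool [([0.412, 0.074, 0.0], 0.58)]
tin [([0.408, 0.2, 0.004], 0.64)]
red_pen [([0.775, 0.155, 0.002], 0.84)]
side {'vertical_fov': 47.331, 'cx': 320.751, 'cy': 198.077, 'k1': -0.099, 'R': [[0.622, 0.783, 0.012], [0.684, -0.536, -0.494], [-0.381, 0.315, -0.869]], 't': [-0.367, -0.352, 1.419]}
tub_centre [([0.575, 0.091, 0.039], 0.74)]
dispenser_centre [([0.451, -0.084, 0.052], 0.76), ([0.564, 0.213, 0.044], 0.59)]
sleeve_box_centre [([0.622, -0.075, 0.013], 0.66), ([0.593, 0.155, 0.012], 0.57)]
supply_tray [([0.588, 0.15, -0.004], 0.91), ([0.613, -
[... 269 characters left out ...]
oints': array([-1.32010816e+00,  1.58359675e-01,  1.59698493e+00,  8.21027420e-06,
        1.38620175e+00, -2.10126913e-01]), 'qvel': array([-1.15144204e-03,  1.97172396e-05,  3.46798321e-04, -8.67808729e-04,
        1.16413505e-04,  4.70933205e-04]), 'joint_efforts': array([-4.74525677e-04, -3.96009707e+01, -3.31713295e+01, -1.85683793e-04,
        5.33240855e-04, -7.31653927e-06]), 'position': array([ 0.25565768, -0.51503003,  0.23132938]), 'orientation': array([2.30596354e-05, 9.73573576e-01, 2.28373580e-01, 4.50396937e-06]), 'ft_force': array([ 0.08082837, -0.73028659, -0.56922751]), 'moment': array([-0.03124133, -0.00120743,  0.01739449]), 'grip_force': 0.0, 'width': 0.9980505054272779}
```

Run:
```python
import cv2
a=cv2.imread("pics/top0.png"); cv2.imwrite("pics/top0c.png",cv2.resize(a[80:330,140:520],(798,525),interpolation=cv2.INTER_CUBIC))
```

```text
(no output)
```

View pics/top0c.png

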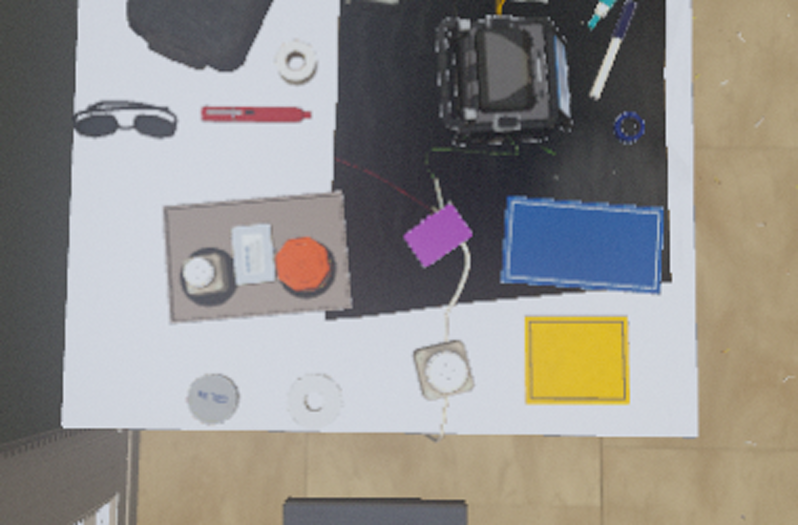

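View pics/side0.png

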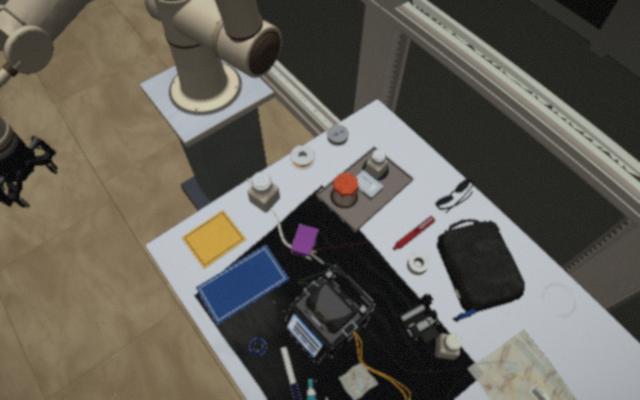

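Top crop (scale 2.1): there are three dispenser candidates.
- On the tray at (205,272): it stands on a dark pad beside the box and is the small one.
- On the table at (443,370): larger.
- Far back at side (447,345): off the tray.

So the tray one fits. The box is the light one at (252,253). The purple one at (438,235) is the look-alike. The tub is at (303,264), and the blue and yellow mats are to the right.

```bash
cat > h.py <<'E'
from cell import bot, effector, sensors, eyes, nets
import cv2, numpy as np
def params(c):
    P=eyes.camera_params(c); f=200/np.tan(np.radians(P["vertical_fov"]/2))
    return np.array(P["R"]),np.array(P["t"]),f,P["cx"],P["cy"],P["k1"]
def rays(c,uv):
    R,t,f,cx,cy,k=params(c); d=(np.asarray(uv,float)-[cx,cy])/f; s=d.copy()
    for _ in range(8): s=d/(1+k*(s**2).sum(1,keepdims=True))
    return np.c_[s,np.ones(len(s))],R,t
def plane(c,uv,z):
    r,R,t=rays(c,uv); o=-R.T@t; w=r@R; return (o+w*((z-o[2])/w[:,2:]))
def cloud(c,m,d):
    v,u=np.nonzero(m&(d>0)); r,R,t=rays(c,np.c_[u,v]); return (r*d[v,u][:,None]-t)@R
def rect(c,m,z):
    cs,_=cv2.findContours(m.astype(np.uint8),cv2.RETR_EXTERNAL,cv2.CHAIN_APPROX_NONE)
    k=max(cs,key=cv2.contourArea)[:,0]; X=plane(c,k,z)[:,:2]
    (ctr,s,a)=cv2.minAreaRect((X*1000).astype(np.float32)); return np.round(ctr,1),np.round(s,1),round(a,1)
def mask(c,q,near):
    """the mask of class q whose centroid is nearest the world point near"""
    best=None
    for r in nets.masks_of(c,q):
        m=r["pixels"]; v,u=np.nonzero(m)
        if len(v)<20: continue
        e=np.linalg.norm(plane(c,[[u.mean(),v.mean()]],near[2])[0]-near)
        if e<.05 and (best is None or e<best[0]): best=(e,m)
    return None if best is None else best[1]
E
python3 - <<'E'
from h import *
A={"tub_centre":(.575,.088,.04),"dispenser_centre":(.564,.213,.042),"sleeve_box_centre":(.59,.154,.015),"supply_tray":(.59,.149,.0),"side_mat":(.611,-.269,.003),"job_mat":(.466,-.255,.003)}
Z={"supply_tray":.012,"side_mat":.003,"job_mat":.003,"sleeve_box_centre":.026,"tub_centre":.076,"dispenser_centre":.08}
for c in ("top","side"):
    p,d=eyes.read_camera(c)
    for q,n in A.items():
        m=mask(c,q,np.array(n))
        if m is None: print(c,q,None); continue
        X=cloud(c,m,d); print(c,q,m.sum(),"rect",*rect(c,m,Z[q]))
        if "centre" in q:
            T=X[abs(X[:,2]-Z[q])<.006]
            print("   top surf n",len(T), np.round(np.median(T,0)*1000,1), "ext",np.round((T.min(0)+T.max(0))*500,1),np.round(np.ptp(T,0)*1000,1), "rect", cv2.minAreaRect((T[:,:2]*1000).astype(np.float32)))
            if q[0]=="d":
                B=X[(X[:,2]>.035)&(X[:,2]<.066)]; print("   body",len(B),cv2.minAreaRect((B[:,:2]*1000).astype(np.float32)))
for c in("top","side"):
    p,_=eyes.read_camera(c)
    R,t,f,cx,cy,k=params(c); 
    x=R@np.array([.58,.15,.04])+t; u=int(cx+f*x[0]/x[2]);v=int(cy+f*x[1]/x[2])
    cv2.imwrite(f"pics/{c}_tray.png",cv2.resize(p[v-45:v+45,u-65:u+65,::-1],None,fx=6,fy=6,interpolation=cv2.INTER_CUBIC)); print(u,v)
E
```

```text
top tub_centre 480 rect [572.9  85.6] [62.4 56.7] 45.8
   top surf n 461 [573.6  86.3  76.7] ext [573.6  86.3  76.4] [60.3 60.8 10.7] rect ((573.6663818359375, 86.38655090332031), (60.554222106933594, 56.84672546386719), 46.11982345581055)
top dispenser_centre 339 rect [559.3 201.8] [44.5 50.9] 9.6
   top surf n 143 [564.2 211.   79.5] ext [563.3 211.3  79.5] [32.6 34.5 10.6] rect ((564.4808349609375, 210.50662231445312), (32.19165802001953, 32.724021911621094), 35.74848937988281)
   body 136 ((562.3793334960938, 210.2655487060547), (43.019317626953125, 45.92023468017578), 7.376468181610107)
top sleeve_box_centre 548 rect [590. 151.] [73.7 53.1] 6.6
   top surf n 520 [589.6 152.1  26.4] ext [589.7 151.8  26. ] [74.6 54.4 11.6] rect ((590.501708984375, 151.80758666992188), (73.22016143798828, 51.692813873291016), 6.715912342071533)
top supply_tray 3652 rect [587.6 151.8] [154.8 238.1] 5.7
top side_mat 2938 rect [ 608.2 -262.8] [198.5 108.9] 86.2
top job_mat 2112 rect [ 461.7 -252.8] [131.4 111.6] 89.5
side tub_centre 706 rect [593.1  74.5] [ 61.2 100.3] 50.8
   top surf n 412 [580.5  
[... 251 characters left out ...]
 ] ext [567.4 210.3  77.9] [31.7 31.7  7.8] rect ((567.4935913085938, 210.98521423339844), (29.604394912719727, 31.940942764282227), 48.020423889160156)
   body 177 ((575.0971069335938, 204.6952667236328), (54.76028060913086, 39.23041534423828), 48.342132568359375)
side sleeve_box_centre 491 rect [599.9 148.2] [79.  59.8] 6.9
   top surf n 392 [599.8 154.   24.1] ext [595.2 153.2  24.5] [76.1 56.1  9. ] rect ((595.9171752929688, 151.7993927001953), (73.8660888671875, 53.5066032409668), 8.329235076904297)
side supply_tray 2579 rect [595.4 147.9] [153.3 235.3] 4.2
side side_mat 3467 rect [ 612.5 -262.3] [198.9 110.5] 86.0
side job_mat 2013 rect [ 466.2 -253.9] [112.  133.9] 0.6
260 204
362 177
```

View pics/top_tray.png

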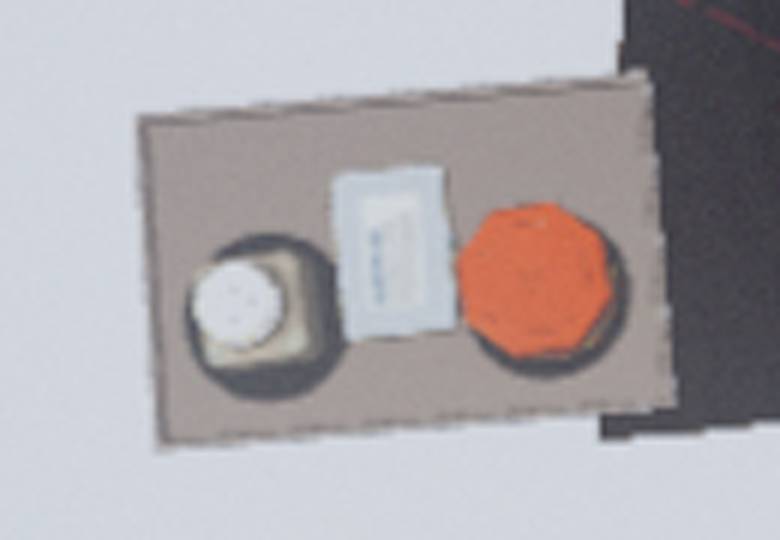

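View pics/side_tray.png

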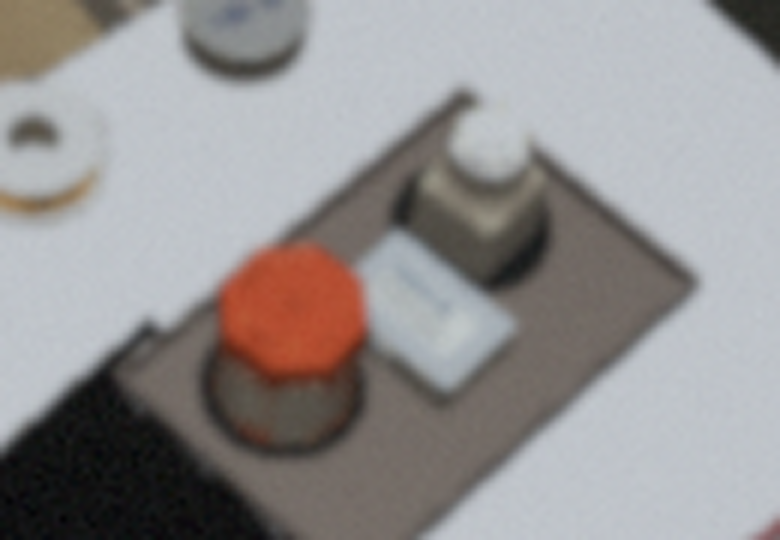

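Both crops show the dispenser, box and tub standing on the tray as described. The tray dispenser is clearly the small one, next to the box, so the candidate is confirmed. The two cameras differ by about 4 mm in x and the tray geometry agrees with their average. Now I'll move the tub.

```bash
cat >> h.py <<'E'
def quat(deg):
    """tool down, fingers closing along world angle deg; picks the half turn with the smaller wrist angle"""
    return [np.array([0,np.cos(a),np.sin(a),0]) for a in (np.radians(deg/2+45),np.radians(deg/2-45))]
def above(x,y,z,deg):
    js=[(bot.inverse_kinematics([x,y,z],q),q) for q in quat(deg)]
    j,q=min([k for k in js if k[0] is not None],key=lambda k:abs(k[0][5])); bot.goto([x,y,z],q)
def log(s):
    S=sensors.state(); print(s,"t",round(S["clock"],1),np.round(S["position"],4),"w",round(S["width"],3),"grip",round(S["grip_force"],1),"F",np.round(S["ft_force"],1))
def pick(x,y,z,deg,hi=.2):
    above(x,y,hi,deg); effector.command_gripper(1.0)
    print("hit",bot.line_to([x,y,z],.15,guard=12)); log("at"); effector.command_gripper(0.0); log("closed")
    bot.line_to([x,y,hi],.15); log("lifted")
def place(x,y,z,deg,hi=.2):
    above(x,y,hi,deg); bot.line_to([x,y,z+.02],.15); print("hit",bot.line_to([x,y,z],.05,guard=8)); log("down")
    effector.command_gripper(1.0); bot.line_to([x,y,hi],.2); log("released")
E
python3 - <<'E'
from h import *
pick(.5755,.0870,.046,10)
E
```

```text
hit False
at t 5.6 [0.5765 0.087  0.0471] w 1.001 grip 0.0 F [ 1.  -0.7 -0.8]
closed t 6.0 [0.5768 0.087  0.0476] w 0.715 grip 65.9 F [-0.9 -0.8  5.6]
lifted t 7.1 [0.5746 0.087  0.1985] w 0.714 grip 65.2 F [-0.2 -0.2 -0.9]
```

Run:
```python
from h import *
place(.607,-.313,.046,10)
pick(.5645,.2115,.023,8)
p,d=eyes.read_camera("top"); cv2.imwrite("pics/t1.png",cv2.resize(p[80:330,140:520,::-1],(798,525)))
```

```text
hit True
down t 10.1 [ 0.6066 -0.3129  0.0465] w 0.719 grip 66.7 F [-0.8  0.5  3.9]
released t 11.4 [ 0.6062 -0.3124  0.1981] w 0.994 grip 0.0 F [-0.3 -0.1 -0.4]
hit False
at t 14.8 [0.5655 0.2117 0.0242] w 1.004 grip 0.0 F [ 1.2 -0.4  0.9]
closed t 15.3 [0.5653 0.2116 0.0239] w 0.523 grip 62.8 F [-0.7 -0.7  4.6]
lifted t 16.6 [0.5637 0.2113 0.1985] w 0.511 grip 62.0 F [-0.7 -1.  -2.8]
```

View pics/t1.png

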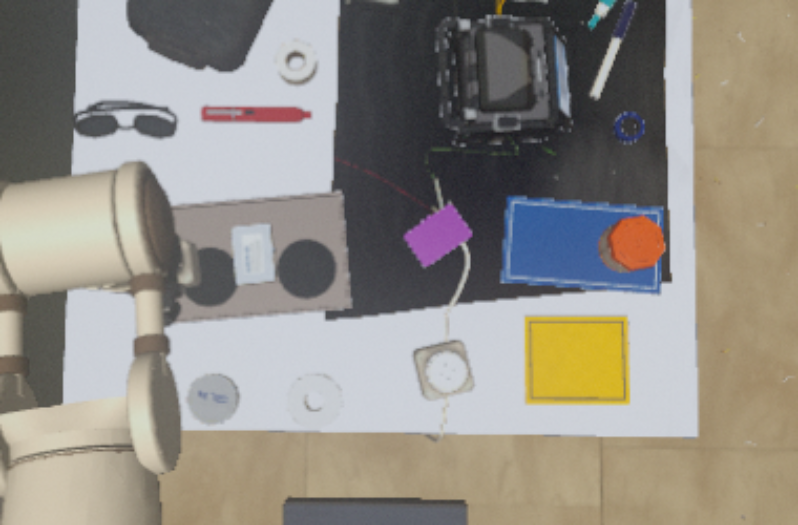

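The tub stands on the blue mat at (633,243), the box at (252,253) has not moved, and the dispenser is held. I'll put it down and measure the box again.

Run:
```python
from h import *
place(.614,-.217,.023,8)
above(.45,-.1,.25,95)
for c in ("top","side"):
    p,d=eyes.read_camera(c); cv2.imwrite(f"pics/{c}2.png",p[:,:,::-1])
    for q,n,z in (("sleeve_box_centre",(.59,.152,.026),.026),("side_mat",(.611,-.269,.003),.003),("job_mat",(.466,-.255,.003),.003),("supply_tray",(.59,.149,0),.012)):
        m=mask(c,q,np.array(n)); print(c,q,None if m is None else rect(c,m,z),[np.round(r["point"],3).tolist() for r in nets.spot_point(c,q)][:2])
log("")
```

```text
hit True
down t 19.9 [ 0.6136 -0.2168  0.0228] w 0.524 grip 61.4 F [-0.2  0.6  3.6]
released t 21.4 [ 0.6132 -0.2165  0.1982] w 0.996 grip 0.0 F [ 0.3  0.4 -1.1]
top sleeve_box_centre (array([590. , 152.6]), array([73.9, 50.8]), 6.9) [[0.593, 0.153, 0.01], [0.618, -0.078, 0.014]]
top side_mat (array([ 606.7, -263. ]), array([199.8, 112.2]), 86.0) [[0.611, -0.267, -0.0]]
top job_mat (array([ 481. , -254.1]), array([130.5,  76.2]), 87.7) [[0.463, -0.252, -0.001], [0.413, 0.077, 0.003]]
top supply_tray (array([587.6, 152.8]), array([150.4, 235.2]), 5.4) [[0.589, 0.149, 0.0]]
side sleeve_box_centre (array([598.6, 149.3]), array([81.9, 59.5]), 5.2) [[0.621, -0.074, 0.011], [0.591, 0.155, 0.013]]
side side_mat (array([ 613.8, -262.3]), array([201.5, 113.9]), 86.6) [[0.612, -0.265, -0.002]]
side job_mat (array([ 466.5, -254.1]), array([112.7, 133.5]), 0.6) [[0.464, -0.253, 0.0]]
side supply_tray (array([594.5, 148.9]), array([155.5, 238.8]), 5.3) [[0.588, 0.15, -0.004]]
 t 23.8 [ 0.45 -0.1   0.25] w 1.001 grip 0.0 F [ 0.2 -0.2  0. ]
```

View pics/side2.png

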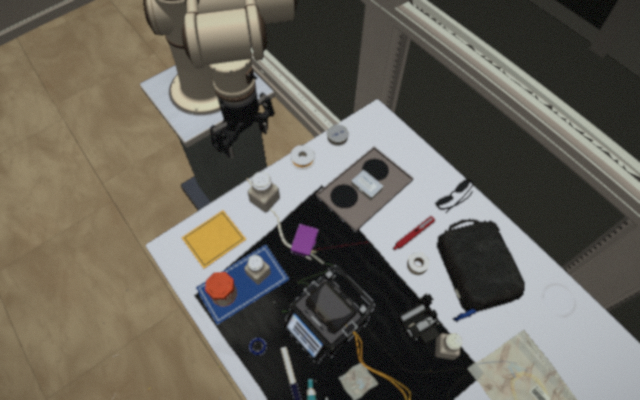

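Both stand upright on the blue mat, at (219,287) and (257,266), and the box is untouched at (368,182). Next I'll fetch the box.

Run:
```python
from h import *
pick(.592,.152,.005,96,.15)
if sensors.state()["width"]>.3:
    place(.464,-.2540,.0035,0,.15)
    above(.45,-.05,.25,8)
    for c in ("top","side"):
        p,d=eyes.read_camera(c); cv2.imwrite(f"pics/{c}3.png",cv2.resize(p[80:330,140:520,::-1],(798,525)) if c=="top" else p[:,:,::-1])
        for q,n,z in (("sleeve_box_centre",(.465,-.254,.026),.025),("job_mat",(.466,-.255,.003),.003)):
            m=mask(c,q,np.array(n)); print(c,q,None if m is None else rect(c,m,z),[np.round(r["point"],3).tolist() for r in nets.spot_point(c,q)][:2])
        for q,n,zt in (("tub_centre",(.607,-.313,.04),.075),("dispenser_centre",(.614,-.217,.042),.079)):
            m=mask(c,q,np.array(n))
            if m is None: print(q,None); continue
            X=cloud(c,m,d); T=X[abs(X[:,2]-zt)<.006]; print(c,q,np.round((T.min(0)+T.max(0))*500,1),[np.round(r["point"],3).tolist() for r in nets.spot_point(c,q)][:2])
log("")
```

```text
hit False
at t 26.3 [0.5931 0.1521 0.0062] w 1.002 grip 0.0 F [ 0.4 -0.5  0.8]
closed t 26.7 [0.593  0.1521 0.0061] w 0.566 grip 64.5 F [-0.3  0.2  5.2]
lifted t 27.8 [0.591  0.1519 0.1485] w 0.567 grip 63.9 F [ 0.6  0.2 -0.6]
hit True
down t 31.2 [ 0.4643 -0.2543  0.0051] w 0.566 grip 64.5 F [0.6 0.5 5.4]
released t 32.5 [ 0.4633 -0.2534  0.1487] w 0.999 grip 0.0 F [ 0.3  0.1 -0.4]
top sleeve_box_centre (array([ 462.9, -253.6]), array([48.9, 72.7]), 0.8) [[0.62, -0.08, 0.015], [0.462, -0.254, 0.009]]
top job_mat (array([ 462.4, -253.6]), array([107.5, 132.2]), 0.7) [[0.464, -0.253, -0.003]]
top tub_centre [ 603.2 -311.1   74.8] [[0.606, -0.315, 0.034], [0.462, -0.252, -0.002]]
top dispenser_centre [ 610.8 -216.9   78.6] [[0.612, -0.217, 0.037]]
side sleeve_box_centre (array([ 472.1, -254.6]), array([72.6, 58.6]), 88.8) [[0.464, -0.256, 0.014], [0.622, -0.075, 0.016]]
side job_mat (array([ 468.1, -252.8]), array([131.9, 113.1]), 89.3) [[0.466, -0.254, 0.001]]
side tub_centre [ 609.6 -312.1   74.2] [[0.606, -0.309, 0.037]]
side dispenser_centre [ 616.7 -216.3   77.5] [[0.449, -0.086, 0.053], [0.608, -0.214, 0.039]]
 t 34.3 [ 0.45 -0.05  0.25] w 0.998 grip 0.0 F [-0.4 -0.6 -0.2]
```

View pics/top3.png

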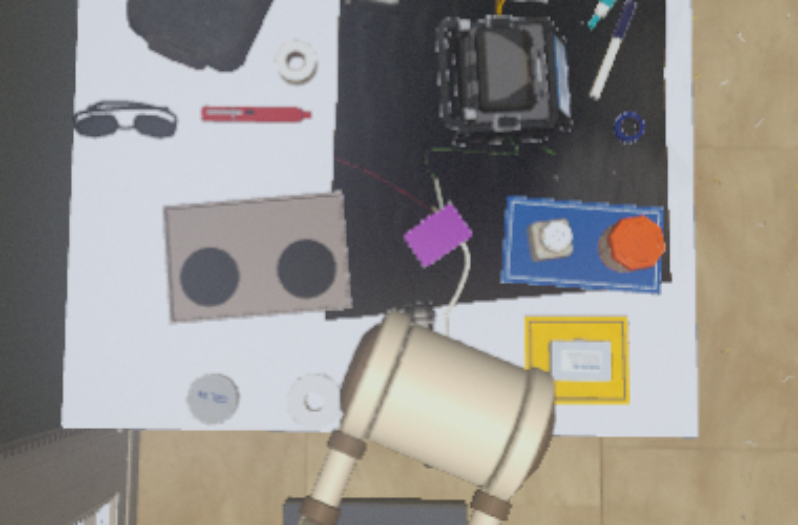

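The box lies flat and centred on the yellow mat at (581,361), with its long side along the mat. I'll return the tub and the dispenser now, dispenser first because it is nearer the tray.

Run:
```python
from h import *
pick(.6136,-.2168,.023,8)
if sensors.state()["width"]>.3: place(.5652,.2115,.0235,8)
pick(.6066,-.3129,.046,10)
if sensors.state()["width"]>.3: place(.5770,.0870,.0465,10)
above(.35,-.35,.25,8)
A={"tub_centre":((.575,.088,.04),.076),"dispenser_centre":((.564,.213,.042),.08)}
for c in ("top","side"):
    p,d=eyes.read_camera(c); np.savez(f"{c}4.npz",p=p,d=d)
    for q,(n,z) in A.items():
        m=mask(c,q,np.array(n))
        if m is None: print(c,q,None); continue
        X=cloud(c,m,d);T=X[abs(X[:,2]-z)<.006]
        print(c,q,m.sum(),"rect",*rect(c,m,z),"top med",np.round(np.median(T,0)*1000,1),"ext",np.round((T.min(0)+T.max(0))*500,1))
        if q[0]=="d":
            B=X[(X[:,2]>.035)&(X[:,2]<.066)]; print("   body",len(B),cv2.minAreaRect((B[:,:2]*1000).astype(np.float32)))
    a=np.load(f"{c}0.npz")["p"]; y,x=(159,195) if c=="top" else (132,297)
    # ponytail: whole-patch shift from first to present picture, per object
    for nm,(cx,cy) in {"top":{"tub":(284,206),"disp":(238,209)},"side":{"tub":(345,187),"disp":(377,163)}}[c].items():
        w=22; g=[cv2.cvtColor(i[cy-w:cy+w,cx-w:cx+w],cv2.COLOR_RGB2GRAY).astype(np.float32) for i in (a,p)]
        W=np.eye(2,3,dtype=np.float32)
        try: cc,W=cv2.findTransformECC(g[0],g[1],W,cv2.MOTION_EUCLIDEAN,(3,200,1e-5),cv2.resize(np.uint8([[255]]),(44,44)),3); print("  ecc",nm,round(cc,4),W.round(3).tolist())
        except cv2.error as e: print("ecc fail")
    both=np.vstack([cv2.resize(i[y:y+90,x:x+130,::-1],None,fx=3.3,fy=3.3,interpolation=cv2.INTER_CUBIC) for i in (a,p)]); cv2.imwrite(f"pics/{c}4.png",both)
cv2.imwrite("pics/both4.png",np.hstack([cv2.resize(cv2.imread(f"pics/{c}4.png"),(400,580)) for c in("top","side")]))
log("")
```

```text
hit False
at t 36.8 [ 0.6145 -0.2173  0.0244] w 1.002 grip 0.0 F [-1.3  0.1 -0.3]
closed t 37.3 [ 0.6142 -0.2172  0.0238] w 0.517 grip 63.5 F [-0.4 -0.1  4. ]
lifted t 38.6 [ 0.6129 -0.2164  0.1985] w 0.517 grip 62.9 F [-0.   0.5 -2.1]
hit True
down t 41.8 [0.5653 0.2115 0.0246] w 0.514 grip 63.2 F [-0.8 -0.5  3.5]
released t 43.3 [0.5643 0.2113 0.1984] w 1.001 grip 0.0 F [-0.4 -0.5 -1. ]
hit False
at t 46.6 [ 0.6075 -0.3136  0.0475] w 0.997 grip 0.0 F [ 0.3 -0.3  1.4]
closed t 46.9 [ 0.6076 -0.3136  0.0478] w 0.717 grip 65.9 F [-0.6 -0.4  5.8]
lifted t 48.1 [ 0.6059 -0.3124  0.1983] w 0.717 grip 65.2 F [ 0.9 -0.5 -2.5]
hit True
down t 51.0 [0.5771 0.0871 0.0486] w 0.719 grip 67.0 F [-1.  -0.1  4.8]
released t 52.3 [0.5761 0.087  0.1984] w 0.999 grip 0.0 F [-0.3 -0.1 -0.5]
top tub_centre 554 rect [574.7  86.3] [63.  65.3] 0.9 top med [575.6  86.6  76.5] ext [575.   87.5  76. ]
top dispenser_centre 377 rect [560.1 201.7] [46.4 53. ] 7.8 top med [564.1 210.6  79.9] ext [563.3 210.5  79.5]
   body 161 ((563.2369995117188, 211.26882934570312), (45.44684600830078, 47.74015426635742), 8.04
[... 225 characters left out ...]
26, 1.0, 0.04899999871850014]]
side tub_centre 709 rect [594.4  73.5] [61.3 97.1] 50.8 top med [581.1  85.9  74.1] ext [580.4  86.8  74.7]
side dispenser_centre 447 rect [589.1 189.1] [53.8 86. ] 22.8 top med [567.6 211.1  77.3] ext [567.1 210.3  77.3]
   body 179 ((569.7796630859375, 209.8339385986328), (44.712528228759766, 47.32466506958008), 5.616189002990723)
  ecc tub 0.8827 [[1.0, -0.003000000026077032, -0.5529999732971191], [0.003000000026077032, 1.0, 0.7889999747276306]]
  ecc disp 0.8665 [[0.9990000128746033, 0.03200000151991844, -1.6670000553131104], [-0.03200000151991844, 0.9990000128746033, 1.8660000562667847]]
 t 54.4 [ 0.3503 -0.3497  0.2499] w 1.001 grip 0.0 F [ 0.1 -0.4 -0.6]
```

View pics/both4.png

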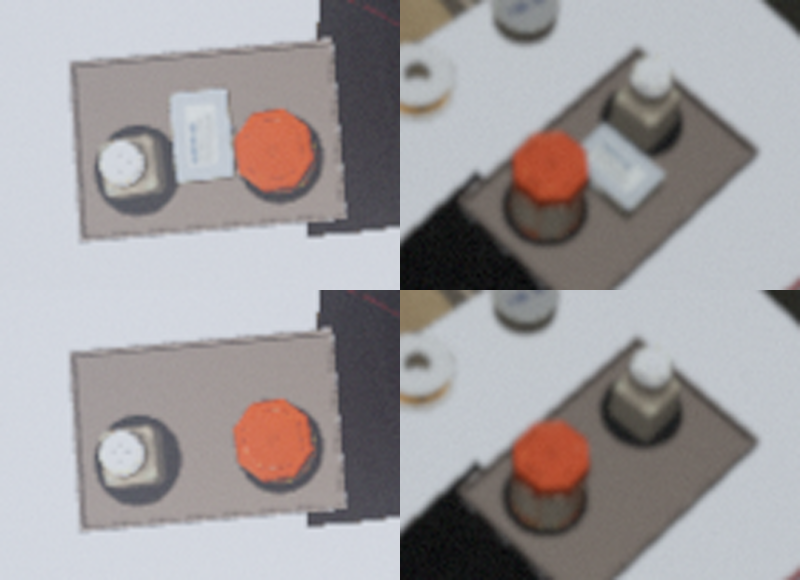

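The before (upper) and after (lower) crops match: both objects stand upright on their pads. I'll check the residual with a colour centroid.

Run:
```python
from h import *
for c in("top","side"):
    r=[]
    for k in "04":
        p=np.load(f"{c}{k}.npz")["p"].astype(int)
        o=((p[...,0]-p[...,2])>80)&((p[...,1]-p[...,2])<80)
        u0,v0={"top":(284,206),"side":(345,180)}[c]
        v,u=np.nonzero(o); s=(abs(u-u0)<25)&(abs(v-v0)<25)
        r.append(plane(c,[[u[s].mean(),v[s].mean()]],.076)[0]*1000); print(c,s.sum(),r[-1].round(1))
    print("tub shift mm",(r[1]-r[0]).round(1))
    a,b=[cv2.cvtColor(np.load(f"{c}{k}.npz")["p"],cv2.COLOR_RGB2GRAY).astype(np.float32) for k in "04"]
    u0,v0={"top":(235,209),"side":(378,156)}[c]; h=12  # dispenser cap and body, by upsampled template match
    A=cv2.resize(a[v0-h:v0+h,u0-h:u0+h],None,fx=8,fy=8,interpolation=cv2.INTER_CUBIC);B=cv2.resize(b[v0-h-4:v0+h+4,u0-h-4:u0+h+4],None,fx=8,fy=8,interpolation=cv2.INTER_CUBIC)
    _,mx,_,l=cv2.minMaxLoc(cv2.matchTemplate(B,A,cv2.TM_CCOEFF_NORMED)); du=np.array(l)/8-4
    q=plane(c,[[u0,v0],[u0+du[0],v0+du[1]]],.06); print("disp",round(mx,3),"px",du,"mm",((q[1]-q[0])*1000).round(1))
```

```text
top 489 [575.9  87.4  76. ]
top 490 [575.8  88.3  76. ]
tub shift mm [-0.1  0.8  0. ]
disp 0.994 px [0. 0.] mm [0. 0. 0.]
side 399 [581.9  84.7  76. ]
side 408 [582.1  85.8  76. ]
tub shift mm [ 0.1  1.2 -0. ]
disp 0.998 px [0. 0.] mm [0. 0. 0.]
```

Everything is within about 1 mm of its start, so I'm handing in.

```bash
python3 -c "
from cell import bot
print(bot.hand_in())"
```

```text
the job is handed in; nothing more can be done
None
```

The job is done and handed in at about 55 s: the box lies flat and centred on the yellow mat, long side along the mat's, and the tub and dispenser are back upright, by the camera within about 1 mm of where they started.

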